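# Lock the bayonet cap onto the wet saw's water filter

## Task

The water filter of the wet tile saw is standing open: put its blue cap back on and lock it. Set the cap into the brass collar with its two lugs in the two open slots, push it down against the spring, turn it a quarter turn clockwise (seen from above) until the lugs are under the green marks, and let it come up so that it seats in its notches; then let go. Leave the tiles, the jar and the mallet where they are.

Things in the scene. Friction and masses are not known exactly. Their poses are not given: they have to be found in the camera images.
- pot: Filter pot, fixed upright on the table: grey round body 116 mm across (foot flange 136 mm across, 8 mm thick; pipe stubs reach 82 mm from the axis at +y and -y, 45 mm up) with a brass collar on top, 117 mm across, its top 120 mm above the table. Origin: on the axis at table level; z up. A pressed cap bottoms on a floor 85 mm above the table.
- pot_mouth (a point): Centre of the pot's round mouth (82 mm across), on the axis at the collar's top. Axes as pot. Solid stops in the collar block a turn of the cap the wrong way (anticlockwise) and a turn more than about 5 degrees past the notches.
- slot (a point): One of the two open slots through the collar that let the cap's lugs in, at the pot's +x side (the other is across from it, at -x): this point is 49 mm from the axis at the collar's top. Slots are about 24 mm wide at the mouth's edge and end 51 mm from the axis, at a white mark on the rim. Clockwise of each, seen from above, a lug runs under a ledge whose underside is 11 mm below the collar's top.
- notch (a point): Green mark on the collar's top over one of the two notches, at the pot's +y side, 49 mm from the axis (the other is across from it, at -y). A lug comes to it after 90 degrees of turn clockwise from a slot. The notch roof is 5 mm below the collar's top, so 6 mm above the ledge's underside; about 5 degrees of play each way.
- plate (a joint): Spring plate inside the pot, a steel disc 56 mm across, that carries the cap's underside: 0 when up (its top 19 mm below the collar's top), grows as it is pressed down, in m, at most 0.022. The spring pushes up with 6 N at 0 and 0.7 N more per mm.
- cap: Loose blue cap, about 0.22 kg, 67 mm tall, upright on the table. Origin: centre of its underside; z up. Boss 64 mm across up to 10 mm, disc 76 mm across up to 27 mm, grip bar. Height of origin over the pot's: 101 mm resting on the spring in the slots; below 92 mm to pass under the ledges (about 12 N; turn at 88 mm); 85 mm bottomed; 98 mm locked, cap's x axis along the pot's y axis.
- cap_lug (a point): Tip of one of the cap's two brass lugs, at its +x side (the other is across from it, at -x; either fits either slot): 47 mm from the cap's axis. Lugs are 14 mm wide and 7 mm thick, 10 to 17 mm above the cap's underside, and stick out 9 mm from its disc.
- cap_grip (a point): Middle of the yellow grip bar on top of the cap, on its axis, 53 mm above its underside (14 mm below the bar's top). The bar runs along the cap's x axis (in line with the lugs), 66 mm long, 18 mm wide, from 27 to 67 mm above the underside. Axes as cap.
- tiles: Bystander: stack of four dark glazed tiles, 104 x 104 x 40 mm. Origin: centre of its underside.
- jar: Bystander: jar with a red lid, 68 mm across, 100 mm tall. Origin: centre of its underside.
- mallet: Bystander: rubber mallet lying flat, 250 mm long; head 52 mm across and 85 mm long at its origin, handle running 225 mm to its -x side. Origin: under the middle of the head.

How it is judged:
By the outcome, as a careful person would: the job done as asked, in the order asked, and still so for the second after the job is handed in, with the robot touching nothing.
It also fails if it takes over 48 s, if anything falls off the work surface, if the arm or the gripper's body presses on something with over 40 N, if the wrist force passes 120 N, or if a joint passes its speed limit or range.

## Robot

A 7-joint arm with a two-finger parallel gripper is mounted at the origin on the work surface. World frame = base frame: x ahead of the robot, y to its left, z up, the work surface at z = 0. Lengths are in m, angles in rad, forces in N, time in s.
With the tool pointing down it reaches from about 0.4 to 0.85 m from the base axis. Payload 4.5 kg.
Tool frame: the origin (TCP) lies at the very end of the fingers, on their centre line; the grasp point (between the pads) lies 19 mm behind it (r.grip_depth is the z of the grasp point in the tool frame, in m); z points along the fingers, y is the line along which they close (so a half turn about z gives the same grasp; the last joint's range is limited). The gripper opens to 88 mm and grips with 3 to 60 N. Pads are 18 mm wide; open, the fingers measure 123 mm over their backs; the gripper's body (75 mm by 187 mm) begins 45 mm behind the grasp point.
Start: joints at [-1.284, 0.689, -0.195, 1.565, 0.157, 0.902, -0.215], TCP at [0.156, 0.605, 0.207] pointing down, gripper open.
Joint ranges: [-3.01, 3.01], [-0.46, 2.08], [-1.47, 1.51], [0.13, 2.56], [-1, 4.14], [0.04, 2.09], [-2.66, 2.66]. Speed limits (rad/s): [2.57, 2.57, 3.14, 3.14, 3.14, 3.14, 3.14].

## Interface

Orientations are given as a unit quaternion [x, y, z, w].
In Python, from plant import r, eyes, job, sensors gives the robot as it stands (r), with the cameras (eyes), the job (job) and the readings (sensors).
- The arm moves only by the tool advance, called after "Request:" by a JSON object that holds its "op" and its "data". Schema: {"type":"object","properties":{"increments":{"type":"array","items":{"type":"array","items":{"type":"number"},"minItems":7,"maxItems":7},"minItems":1,"maxItems":10},"squeeze":{"type":"number"},"only":{"type":"string"},"quiet":{"type":"boolean"},"lines":{"type":"string"}},"required":["increments"],"additionalProperties":false}. increments is a list of rows, 1 to 10 of them, each of 7 numbers: the opening from 0.0 (shut) to 1.0 (fully open), then dx, dy, dz in parts of the range, where 1.0 means 800 mm, then a rotation vector rx, ry, rz in parts of the range, where 1.0 means pi rad; each row is the pose to reach, as a shift and turn from the pose commanded when the call began, along the tool's axes at that moment; what a row does not reach only later rows make up. A row lasts 1/10 s, in which the tool goes at most 0.05 m and 0.15 rad, less where a joint would pass 70% of its speed; a pose out of reach is approached as far as the arm can. The fingers move at their own pace and stop on an object; squeeze is the grip in N (left out, the last holds). Time passes only in rows, so rows that do not move let the fingers close. The tool returns the time, the measured TCP pose, the force, the opening and the grip force at its end. only (a regular expression) keeps the lines of the reply that match it, lines (a string "A,B") keeps lines A to B, and quiet returns only ok. Input that does not fit is refused with a message, and nothing moves.
- sensors.get_state(): the state, without advancing time (a new reading comes with each control period).
- eyes.snapshot(name): name is "side" or "top" or "wrist"; returns the picture (400x640x3 uint8, red, green, blue); there is no depth.
- eyes.camera_params(name): a dict with "fx", "fy", "cx", "cy" (pixels), "rvec" (rotation vector, rad) and "tvec" (3), from world to camera coordinates, as OpenCV has them. Camera axes: x right, y down, z forward; pixel columns grow to the right and rows downward; lengths in m; the calibration is good to about 2 mm. A picture is of the moment at which its call begins: read the wrist's pose just before it. camera_params takes no time and is no camera call; for the wrist camera it gives the pose at the moment of the call.
- job.finish_job(): hands the job in; it is judged then, once.
The state is a dict: "clock": time; "q": joint angles; "qd": joint speeds; "joint_torque": joint torques, N m; "tool_pos": TCP position; "eef_rot": TCP orientation; "contact_force": force on the tool from outside, world axes, zero at the start; "moment": the same for the moment, N m; "opening": opening from 0.0 (shut) to 1.0 (fully open); "finger_force": force on a finger pad.
Only numpy, scipy, OpenCV 4.12 (cv2) and the standard library are available. Lean on these libraries where they do the work, as an engineer would, in place of code of your own. Each camera call takes 0.05 s, during which the arm holds its last target. There are 200 camera calls.

## Working session

There is one attempt and no reset: what is moved stays moved. The work goes in short steps, Python scripts to look and compute and a tool call to move; the robot and the scene stay as the last step left them, time stands still between calls to the robot, and variables do not carry over. Pictures are saved under pics/ and viewed, at most 10 in all, crops included, and the job is handed in when it is done.

```bash
ls; mkdir -p pics
```

Run:
```python
from plant import r, eyes, job, sensors
import cv2,numpy as np
s=sensors.get_state(); print(s['clock'],s['tool_pos'],s['eef_rot'],s['opening'],r.grip_depth)
ims=[eyes.snapshot(n) for n in('side','top')]
for n,i in zip(('side','top'),ims): cv2.imwrite(f'pics/{n}0.png',i[:,:,::-1]); print(n,eyes.camera_params(n))
cv2.imwrite('pics/both0.png',cv2.resize(np.vstack(ims)[:,:,::-1],(480,600)))
```

```text
pics
plant.py
0.0 [0.15622159 0.60445947 0.20633481] [ 1.26034516e-01  9.92025445e-01 -9.02893263e-04 -4.35382593e-05] 0.9987409451720135 -0.0187
side {'fx': 424.06998535741917, 'fy': 424.06998535741917, 'cx': 314.0396714944636, 'cy': 194.78567146401141, 'rvec': array([ 2.3641215 , -0.68777903,  0.27354215]), 'tvec': array([-0.50089404,  0.31714626,  1.03558722])}
top {'fx': 408.54582600480614, 'fy': 408.54582600480614, 'cx': 325.0305205497339, 'cy': 197.1851357344669, 'rvec': array([ 2.16963306, -2.11782884,  0.14796009]), 'tvec': array([-0.00902418,  0.60504515,  0.98706403])}
```

View pics/side0.png

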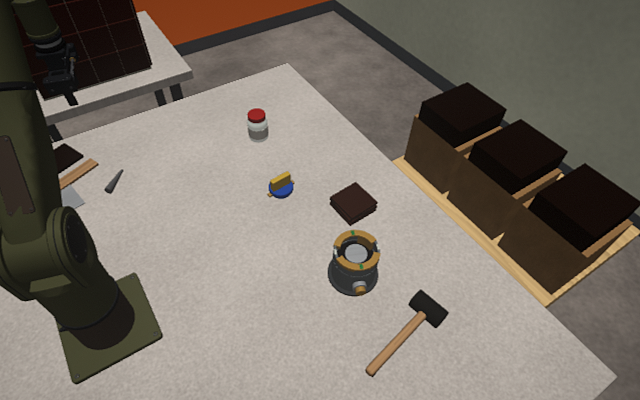

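View pics/top0.png

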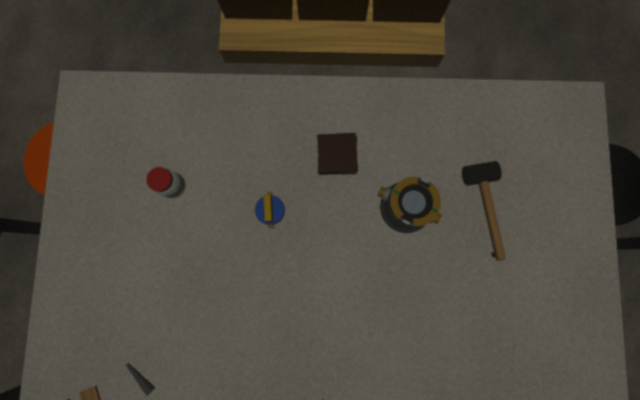

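The side view shows the blue cap at about (281,186), the collar at (356,250), the tiles at (353,203), the jar at (257,125) and the mallet at (410,330). The top view shows the cap at (270,209) and the collar at (414,202). Next I'll get rough triangulations.

Create h.py:
```python
import cv2,numpy as np
from scipy.spatial.transform import Rotation as R
def ray(p,uv):
    M=R.from_rotvec(p['rvec']).as_matrix(); c=-M.T@p['tvec']
    uv=np.atleast_2d(uv).astype(float)
    d=np.c_[(uv[:,0]-p['cx'])/p['fx'],(uv[:,1]-p['cy'])/p['fy'],np.ones(len(uv))]@M
    return c,d/np.linalg.norm(d,axis=1)[:,None]
def onz(p,uv,z):
    c,d=ray(p,uv); return c+d*((z-c[2])/d[:,2])[:,None]
def tri(obs):
    A=np.zeros((3,3));b=np.zeros(3);L=[]
    for p,uv in obs:
        c,d=ray(p,uv);P=np.eye(3)-np.outer(d[0],d[0]);A+=P;b+=P@c;L.append((P,c))
    x=np.linalg.solve(A,b); return x,[round(float(np.linalg.norm(P@(x-c)))*1000,1) for P,c in L]
def hsv(im): return cv2.cvtColor(im,cv2.COLOR_RGB2HSV)
def mask(im,lo,hi): return cv2.inRange(hsv(im),np.array(lo),np.array(hi))
def blobs(m,amin=15):
    n,l,s,c=cv2.connectedComponentsWithStats(m)
    return sorted([(int(s[i,4]),np.round(c[i],1).tolist(),s[i,:4].tolist()) for i in range(1,n) if s[i,4]>=amin],reverse=True)
def shift(s,pt):  # world point -> tool axes displacement of TCP
    return R.from_quat(s['eef_rot']).inv().apply(np.array(pt)-s['tool_pos'])
```

Run:
```python
from plant import r, eyes, job, sensors
from h import *
ims={n:cv2.imread(f'pics/{n}0.png')[:,:,::-1].copy() for n in('side','top')}
P={n:eyes.camera_params(n) for n in('side','top','wrist')}
for n,im in ims.items():
    print(n,'blue',blobs(mask(im,(105,120,50),(130,255,255)))[:3],'yel',blobs(mask(im,(15,120,60),(32,255,255)))[:8],'green',blobs(mask(im,(40,80,30),(85,255,255)),3)[:8])
print('cap',onz(P['top'],(270,208),.03),onz(P['side'],(281,186),.03))
print('pot',onz(P['top'],(415,202),.12),onz(P['side'],(356,250),.12))
print('tiles',onz(P['top'],(338,154),.04)); print('jar',onz(P['top'],(160,180),.1),'mallet',onz(P['top'],(482,173),.03))
w=P['wrist'];M=R.from_rotvec(w['rvec']).as_matrix();c=-M.T@w['tvec'];s=sensors.get_state()
T=R.from_quat(s['eef_rot']);print('cam in tool',T.inv().apply(c-s['tool_pos']),'axes in tool\n',(T.inv().as_matrix()@M.T).round(2),w['fx'])
print(T.as_matrix().round(3))
```

```text
side blue [(201, [282.3, 190.7], [269, 182, 24, 16])] yel [(495, [606.8, 238.6], [581, 219, 52, 44]), (381, [356.2, 238.3], [334, 230, 42, 20]), (374, [536.5, 183.7], [509, 168, 55, 32]), (373, [358.7, 262.7], [336, 252, 44, 20]), (236, [475.1, 140.1], [454, 126, 48, 27]), (233, [280.1, 180.8], [270, 171, 20, 20]), (230, [389.2, 349.0], [366, 315, 52, 60]), (198, [72.1, 175.4], [59, 159, 38, 30])] green [(15, [360.8, 266.0], [359, 264, 4, 5]), (11, [352.4, 232.4], [351, 231, 4, 4])]
top blue [(218, [277.2, 209.2], [272, 196, 12, 27]), (132, [259.8, 210.4], [256, 199, 10, 24])] yel [(7508, [332.0, 35.2], [219, 0, 226, 55]), (556, [492.3, 220.1], [481, 181, 24, 78]), (222, [427.3, 218.7], [413, 211, 28, 15]), (188, [267.5, 206.7], [264, 193, 8, 28]), (181, [395.2, 204.8], [390, 191, 13, 27]), (173, [434.8, 196.7], [428, 185, 12, 26]), (170, [405.5, 182.8], [394, 177, 24, 15]), (161, [89.5, 394.5], [81, 388, 18, 12])] green [(16, [396.0, 191.5], [394, 190, 5, 4]), (14, [434.6, 209.6], [433, 208, 5, 4])]
cap [[0.57587686 0.14521519 0.03      ]] [[0.56871343 0.14480735 0.03      ]]
pot [[ 0.58769468 -0.20464389  0.12      ]] [[ 0.58451665 -0.2048241   0.12      ]]
tiles [[ 0.71855246 -0.02496048  0.04      ]]
jar [[0.62917001 0.40251483 0.1       ]] mallet [[ 0.67958249 -0.39671388  0.03      ]]
cam in tool [ 0.07273823  0.00122691 -0.17701304] axes in tool
 [[ 0.   -0.96 -0.28]
 [ 1.    0.   -0.  ]
 [ 0.   -0.28  0.96]] 294.927835449741
[[-0.968  0.25  -0.   ]
 [ 0.25   0.968 -0.002]
 [-0.    -0.002 -1.   ]]
```

Careful with the scale: shifts go in shares of 800 mm and turns go in shares of pi rad. That gives: -0.517 m / 0.8 = -0.6463, -0.34 m / 0.8 = -0.425.

Request:
{"op": "advance", "data": {"increments": [[1,-0.325,-0.2125,0,0,0,0],[1,-0.6463,-0.425,0,0,0,0],[1,-0.6463,-0.425,0,0,0,0],[1,-0.6463,-0.425,0,0,0,0],[1,-0.6463,-0.425,0,0,0,0],[1,-0.6463,-0.425,0,0,0,0],[1,-0.6463,-0.425,0,0,0,0],[1,-0.6463,-0.425,0,0,0,0],[1,-0.6463,-0.425,0,0,0,0],[1,-0.6463,-0.425,0,0,0,0]], "squeeze": 40}}

```text
clock: 1.1
tool_pos: [0.493, 0.2328, 0.2069]
eef_rot: [0.126, 0.992, -0.0, -0.0]
contact_force: [-0.3, 0.9, -0.2]
opening: 0.997
finger_force: 0.0
```

```bash
python3 -c "
from plant import r, eyes, job, sensors
s=sensors.get_state();print(s['q'],s['tool_pos'],s['eef_rot'])"
```

```text
[-0.36838716  0.5891456  -0.25568362  1.80570496  0.20246624  0.77273225
  0.58972451] [0.4930234  0.23283331 0.20688878] [ 1.25998799e-01  9.92030359e-01 -1.05849182e-04 -2.40682565e-04]
```

Run:
```python
from plant import r, eyes, job, sensors
from h import *
ims={n:cv2.imread(f'pics/{n}0.png')[:,:,::-1].copy() for n in('side','top')}
P={n:eyes.camera_params(n) for n in('side','top')}
a,e=tri([(P['top'],(396,191.5)),(P['side'],(352.4,232.4))]);b,f=tri([(P['top'],(434.6,209.6)),(P['side'],(360.8,266.0))])
print('notches',a,e,b,f,'mid',(a+b)/2,'yawpot',np.degrees(np.arctan2(*(a-b)[1::-1]))-90, np.linalg.norm(a-b))
print('cap bar',tri([(P['top'],(267.5,206.7)),(P['side'],(280.1,178))]))
```

```text
notches [ 0.60914479 -0.15918236  0.12213578] [2.1, 2.1] [ 0.56888671 -0.24859863  0.1213298 ] [2.1, 2.1] mid [ 0.58901575 -0.20389049  0.12173279] yawpot -24.238808137498253 0.09806442328689718
cap bar (array([0.57259357, 0.14827583, 0.06135216]), [3.0, 3.0])
```

To row units: -0.1 m / 0.8 = -0.125, -0.063 m / 0.8 = -0.0788, -0.25 rad / 3.1416 = -0.0796.

Request:
{"op": "advance", "data": {"increments": [[1,-0.0625,-0.0375,0,0,0,-0.0382],[1,-0.125,-0.0788,0,0,0,-0.0796],[1,-0.125,-0.0788,0,0,0,-0.0796],[1,-0.125,-0.0788,0,0,0,-0.0796]]}}

```text
clock: 1.5
tool_pos: [0.5751, 0.1442, 0.2063]
eef_rot: [0.005, 1.0, -0.001, 0.0]
contact_force: [0.5, -0.6, -0.1]
opening: 1.001
finger_force: 0.0
```

Run:
```python
from plant import r, eyes, job, sensors
from h import *
import pickle
s=sensors.get_state();p=eyes.camera_params('wrist');im=eyes.snapshot('wrist')
pickle.dump((s,p,im),open('w1.pkl','wb'));cv2.imwrite('pics/w1.png',im[:,:,::-1])
print(s['q'],s['tool_pos'])
print('blue',blobs(mask(im,(105,120,40),(130,255,255)))[:3],'yel',blobs(mask(im,(15,120,60),(32,255,255)))[:8])
```

```text
[-0.13165686  0.65821168 -0.33446342  1.66215924  0.26887801  0.86742001
  0.98405371] [0.57508208 0.1442287  0.20625788]
blue [(1912, [321.4, 169.3], [292, 141, 60, 59])] yel [(922, [321.3, 176.0], [312, 146, 20, 61]), (653, [5.7, 224.7], [0, 189, 15, 71]), (350, [111.0, 311.3], [105, 282, 20, 54]), (319, [524.8, 312.0], [514, 283, 18, 53]), (256, [83.4, 215.5], [75, 206, 21, 21]), (79, [317.8, 136.1], [313, 132, 11, 9])]
```

View pics/w1.png

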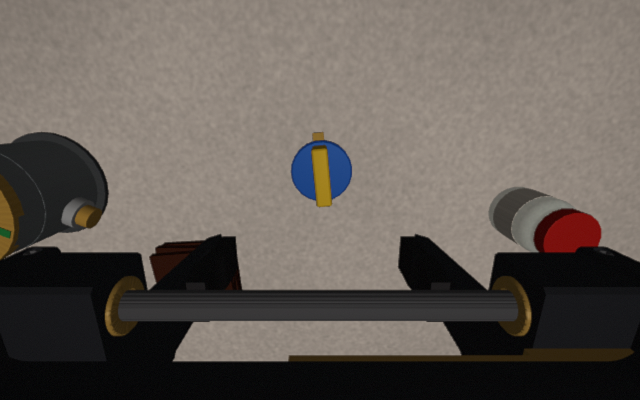

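The wrist view shows the cap disc centred near (321,170). The yellow bar runs from (319,147) to (323,206), slightly off vertical, with the fingertips below it at y≈240.

Create cap.py:
```python
from h import *
def bar(p,im,z=.067,near=None,sat=150):
    m=mask(im,(18,sat,110),(32,255,255)); n,l,s,c=cv2.connectedComponentsWithStats(m)
    k=[i for i in range(1,n) if s[i,4]>150]
    i=min(k,key=lambda i:np.hypot(*(c[i]-near))) if near is not None else max(k,key=lambda i:s[i,4])
    cs,_=cv2.findContours((l==i).astype(np.uint8),cv2.RETR_EXTERNAL,cv2.CHAIN_APPROX_NONE)
    w=onz(p,max(cs,key=len)[:,0],z)
    (cx,cy),(a,b),t=cv2.minAreaRect((w[:,:2]*1000).astype(np.float32))
    if a<b: t+=90
    return c[i],(cx/1000,cy/1000),sorted((a,b)),(t+90)%180-90
```

Run:
```python
from cap import *
import pickle
from plant import r, eyes, job, sensors
s,p,im=pickle.load(open('w1.pkl','rb'))
c,xy,ab,t=bar(p,im,near=(321,176)); print('bar',c,xy,ab,t)
m=mask(im,(105,120,40),(130,255,255));cs,_=cv2.findContours(m,cv2.RETR_EXTERNAL,cv2.CHAIN_APPROX_NONE);k=max(cs,key=len)
print('disc',cv2.fitEllipse(cv2.convexHull(k)),onz(p,cv2.fitEllipse(cv2.convexHull(k))[0],.027))
S=eyes.camera_params('side'); si=cv2.imread('pics/side0.png')[:,:,::-1].copy()
T=eyes.camera_params('top'); ti=cv2.imread('pics/top0.png')[:,:,::-1].copy()
for P,i in((S,si),(T,ti)):
    try: print(bar(P,i,near=(280,180) if P is S else (267,207),sat=120))
    except Exception as e: print(e)
v=hsv(im)[140:212,308:336]; print(v[::8,4::4,2]);print(hsv(si)[168:196:2,268:292:2,2])
```

```text
bar [321.41618497 177.13757225] (0.5701649780273438, 0.1492966766357422) [16.50050926208496, 63.98752212524414] 4.981022357940674
disc ((321.20306396484375, 170.2450408935547), (59.63801193237305, 60.05923080444336), 86.61573028564453) [[0.5688984  0.14933388 0.027     ]]
(array([359.71192053, 262.01655629]), (0.5960091552734375, -0.2126579132080078), [45.67228698730469, 111.58384704589844], -24.220794677734375)
min() iterable argument is empty
[[119  83  67  68 120 151]
 [ 59  65  77 100 138 136]
 [120 160 162 164 125 135]
 [ 75 159 161 164  89 133]
 [131 158 161 163 136 132]
 [130 155 160 161 146 132]
 [130 141 159 160 157 131]
 [128 120 158 158 160 122]
 [148 105 157 157 158 139]]
[[180 185 183 180 182 180 184 180 184 182 182 183]
 [185 189 183 184 186 183 187 182 184 179 176 178]
 [181 188 187 181 178 188 184 177 174 184 179 184]
 [186 182 183 181 177 183 170 182 187 191 192 155]
 [181 179 182 180 176 185 188 189 192 144  86 116]
 [179 181 174 190 191 190 197 151  92  81  83 120]
 [189 179 192 190 197 167  91  78  85  85  83 102]
 [189  85 189 181 103  78  86  85  84  85  89 110]
 [159  78  87  80  84  86  85  86  88  87 139 155]
 [151 119  87  86  87  85  88  81 140 155 149 148]
 [151 125  88  85  87  86 103 150 149 147 147 150]
 [151 125 100  92 103 148 152 147 147 147 149 140]
 [194  59 132 149 152 148 147 147 148 152 140  69]
 [136 171  65  95 136 145 147 146 132  97  58 131]]
```

Run:
```python
from cap import *
from plant import r, eyes, job, sensors
import pickle
S=eyes.camera_params('side'); si=cv2.imread('pics/side0.png')[:,:,::-1].copy()
m=mask(si,(15,120,130),(32,255,255)); m[:165]=0;m[200:]=0;m[:,:262]=0;m[:,300:]=0
b=blobs(m,5);print(b)
s,p,im=pickle.load(open('w1.pkl','rb'))
print(tri([(p,(321.4,177.1)),(S,b[0][1])]))
s=sensors.get_state(); yaw=np.degrees(np.arctan2(*R.from_quat(s['eef_rot']).as_matrix()[1::-1,0]))
print(s['tool_pos'],yaw,shift(s,(.5697,.1493,.033)))
```

```text
[(88, [279.8, 177.1], [270, 171, 20, 13]), (8, [269.2, 194.0], [268, 193, 4, 3])]
(array([0.56908827, 0.14925866, 0.06597681]), [0.2, 0.2])
[0.57321546 0.14750076 0.20646543] 179.65219131478077 [0.00332538 0.00178691 0.1734693 ]
```

To row units: 0.173 m / 0.8 = 0.2163, 0.0037 m / 0.8 = 0.0046, -0.093 rad / 3.1416 = -0.0296.

Request:
{"op": "advance", "data": {"increments": [[1,0.0046,0.0023,0.0625,0,0,-0.0296],[1,0.0046,0.0023,0.125,0,0,-0.0296],[1,0.0046,0.0023,0.175,0,0,-0.0296],[1,0.0046,0.0023,0.2,0,0,-0.0296],[1,0.0046,0.0023,0.2163,0,0,-0.0296],[1,0.0046,0.0023,0.2163,0,0,-0.0296],[1,0.0046,0.0023,0.2163,0,0,-0.0296]], "squeeze": 50}}

```text
clock: 2.25
tool_pos: [0.5696, 0.1519, 0.0351]
eef_rot: [-0.046, 0.999, 0.001, 0.001]
contact_force: [1.5, 0.1, 0.0]
opening: 0.998
finger_force: 0.0
```

Request:
{"op": "advance", "data": {"increments": [[0,0,0,0,0,0,0],[0,0,0,0,0,0,0],[0,0,0,0,0,0,0],[0,0,0,0,0,0,0],[0,0,0,0,0,0,0]], "squeeze": 50}}

```text
clock: 2.75
tool_pos: [0.5696, 0.1505, 0.0343]
eef_rot: [-0.045, 0.999, 0.0, 0.0]
contact_force: [0.1, -0.0, -0.6]
opening: 0.568
finger_force: 0.0
```

Request:
{"op": "advance", "data": {"increments": [[0,0,0,0,0,0,0],[0,0,0,0,0,0,0],[0,0,0,0,0,0,0],[0,0,0,0,0,0,0],[0,0,0,0,0,0,0],[0,0,0,0,0,0,0],[0,0,0,0,0,0,0]], "squeeze": 50}}

```text
clock: 3.45
tool_pos: [0.5695, 0.1501, 0.0341]
eef_rot: [-0.045, 0.999, -0.0, -0.0]
contact_force: [0.5, -0.8, 0.6]
opening: 0.18
finger_force: 50.0
```

Request:
{"op": "advance", "data": {"increments": [[0,0,0,-0.05,0,0,0],[0,0,0,-0.1,0,0,0],[0,0,0,-0.15,0,0,0],[0,0,0,-0.2063,0,0,0],[0,0,0,-0.2063,0,0,0]]}}

```text
clock: 3.95
tool_pos: [0.573, 0.1528, 0.2048]
eef_rot: [-0.045, 0.999, 0.002, 0.005]
contact_force: [1.3, 1.1, -2.5]
opening: 0.177
finger_force: 50.0
```

To row units: -0.394 m / 0.8 = -0.4925, -0.375 m / 0.8 = -0.4688, 0.513 rad / 3.1416 = 0.1633.

Request:
{"op": "advance", "data": {"increments": [[0,-0.0075,-0.0563,0,0,0,0.0191],[0,-0.015,-0.1125,0,0,0,0.0382],[0,-0.0225,-0.175,0,0,0,0.0573],[0,-0.03,-0.2375,0,0,0,0.0764],[0,-0.0375,-0.3,0,0,0,0.0955],[0,-0.045,-0.3563,0,0,0,0.1146],[0,-0.0525,-0.4125,0,0,0,0.1337],[0,-0.0625,-0.4688,0,0,0,0.1528],[0,-0.0625,-0.4925,0,0,0,0.1633],[0,-0.0625,-0.4925,0,0,0,0.1633]]}}

```text
clock: 4.95
tool_pos: [0.653, -0.2422, 0.1968]
eef_rot: [0.213, 0.977, -0.001, -0.001]
contact_force: [-0.8, 0.9, -2.3]
opening: 0.178
finger_force: 50.0
```

Request:
{"op": "advance", "data": {"increments": [[0,0,0,0,0,0,0],[0,0,0,0,0,0,0]]}}

```text
clock: 5.15
tool_pos: [0.6547, -0.2339, 0.1985]
eef_rot: [0.208, 0.978, 0.001, -0.001]
contact_force: [0.5, -0.0, -2.7]
opening: 0.182
finger_force: 50.0
```

Run:
```python
from plant import r, eyes, job, sensors
from h import *
import pickle
p=eyes.camera_params('wrist');s=sensors.get_state();im=eyes.snapshot('wrist')
pickle.dump((s,p,im),open('w2.pkl','wb'));cv2.imwrite('pics/w2.png',im[:,:,::-1])
print(s['q'],s['tool_pos'],np.degrees(np.arctan2(*R.from_quat(s['eef_rot']).as_matrix()[1::-1,0])))
print('green',blobs(mask(im,(40,80,30),(85,255,255)),5)[:5],'brass',blobs(mask(im,(15,120,60),(32,255,255)))[:8])
```

```text
[ 0.40054863  0.80486579 -0.25439381  1.3295777   0.20957163  1.03497551
  1.26573   ] [ 0.65470891 -0.23392673  0.19846568] 156.00456311331885
green [(154, [258.2, 113.6], [251, 109, 16, 10]), (153, [377.3, 114.4], [370, 110, 16, 10])] brass [(4677, [415.2, 350.3], [131, 322, 417, 40]), (3736, [137.1, 158.5], [71, 88, 134, 148]), (3647, [272.0, 106.5], [239, 41, 65, 135]), (3592, [363.4, 110.2], [331, 42, 66, 135]), (3382, [317.6, 236.3], [302, 182, 33, 109]), (458, [375.8, 306.7], [368, 276, 14, 60]), (445, [259.6, 306.4], [254, 276, 14, 60]), (320, [315.8, 162.0], [305, 155, 22, 16])]
```

View pics/w2.png

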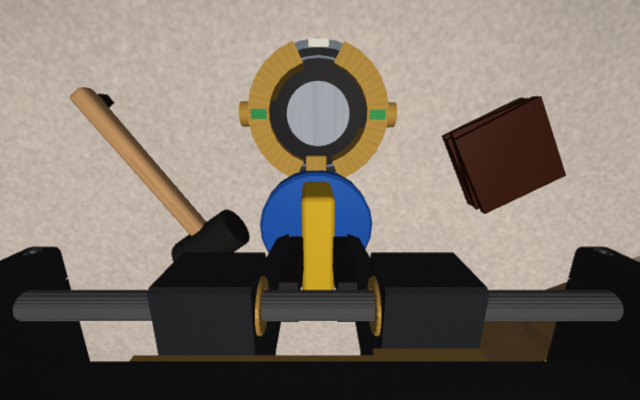

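The wrist view shows the collar centred near (318,113), with green marks at (258,114) and (377,114) and a white slot mark at (318,43). The held cap is below it, its front lug at (316,162) in line with the slots.

Run:
```python
from plant import r, eyes, job, sensors
from h import *
import pickle
s,p,im=pickle.load(open('w2.pkl','rb'))
S,T=eyes.camera_params('side'),eyes.camera_params('top')
a=tri([(p,(377.3,114.4)),(S,(352.4,232.4)),(T,(396,191.5))]);b=tri([(p,(258.2,113.6)),(S,(360.8,266)),(T,(434.6,209.6))])
print(a,b,(a[0]+b[0])/2)
a=tri([(p,(377.3,114.4)),(S,(352.4,232.4))]);b=tri([(p,(258.2,113.6)),(S,(360.8,266))]); print('w+side',a,b,(a[0]+b[0])/2)
g=onz(p,[(377.3,114.4),(258.2,113.6)],.12);d=g[0]-g[1];c=g.mean(0)
print('wrist',c,np.linalg.norm(d),'potyaw',np.degrees(np.arctan2(d[1],d[0]))-90)
# cap in hand
z0=s['tool_pos'][2]-.0341
RT=R.from_quat(s['eef_rot'])
m=mask(im,(105,120,40),(130,255,255));m[230:]=0
k=max(cv2.findContours(m,cv2.RETR_EXTERNAL,cv2.CHAIN_APPROX_NONE)[0],key=len)
w=onz(p,cv2.convexHull(k)[:,0],z0+.027); w=w[np.array([i for i,q in enumerate(cv2.convexHull(k)[:,0]) if q[1]<222])]
# circle fit
A=np.c_[2*w[:,:2],np.ones(len(w))];q=np.linalg.lstsq(A,(w[:,:2]**2).sum(1),rcond=None)[0]
cc=np.array([*q[:2],z0+.027]);print('cap centre in tool',RT.inv().apply(cc-s['tool_pos']),'rad',np.sqrt(q[2]+q[:2]@q[:2]))
l=onz(p,[(315.8,162)],z0+.017);print('lug in tool',RT.inv().apply(l-s['tool_pos']))
y=mask(im,(18,150,60),(32,255,255));rows=[]
for v in range(192,232,4):
    u=np.where(y[v,295:345])[0]; rows.append((295+u.mean(),v))
tt=RT.inv().apply(onz(p,rows,z0+.067)-s['tool_pos']);print('bar in tool',tt[:,:2].round(4).tolist())
s=sensors.get_state();print(s['tool_pos'],'shift',shift(s,[*c[:2],.154]))
```

```text
(array([ 0.60898908, -0.15897718,  0.12239168]), [0.5, 1.9, 2.2]) (array([ 0.56862707, -0.24845266,  0.12156454]), [0.5, 1.9, 2.4]) [ 0.58880808 -0.20371492  0.12197811]
w+side (array([ 0.60870184, -0.15759898,  0.11948679]), [0.5, 0.5]) (array([ 0.56768268, -0.24792567,  0.12043202]), [0.6, 0.6]) [ 0.58819226 -0.20276233  0.11995941]
wrist [ 0.58855195 -0.20325798  0.12      ] 0.09913796194020236 potyaw -24.35534273821007
cap centre in tool [ 0.00253899 -0.0002289   0.00710499] rad 0.03625761053582397
lug in tool [[ 0.0423052  -0.00033095  0.01719021]]
bar in tool [[0.035, 0.0006], [0.0329, 0.0006], [0.0308, 0.0009], [0.0286, 0.0011], [0.0265, 0.0011], [0.0243, 0.0011], [0.0221, 0.0011], [0.0199, 0.0011], [0.0177, 0.0011], [0.0155, 0.0009]]
[ 0.65487603 -0.23416929  0.19877294] shift [0.07309573 0.00118524 0.0448845 ]
```

To row units: 0.0725 m / 0.8 = 0.0906, 0.0012 m / 0.8 = 0.0015, 0.006 rad / 3.1416 = 0.0019.

Request:
{"op": "advance", "data": {"increments": [[0,0.05,0.0008,0,0,0,0.0019],[0,0.0906,0.0015,0,0,0,0.0019],[0,0.0906,0.0015,0,0,0,0.0019],[0,0.0906,0.0015,0,0,0,0.0019],[0,0.0906,0.0015,0,0,0,0.0019],[0,0.0906,0.0015,0,0,0,0.0019]]}}

```text
clock: 5.8
tool_pos: [0.5904, -0.2066, 0.1993]
eef_rot: [0.213, 0.977, 0.0, 0.001]
contact_force: [-0.0, -0.2, -2.7]
opening: 0.178
finger_force: 50.0
```

Run:
```python
from plant import r, eyes, job, sensors
from h import *
s=sensors.get_state();print(s['tool_pos'],np.degrees(np.arctan2(*R.from_quat(s['eef_rot']).as_matrix()[1::-1,0])),shift(s,(.5889,-.2034,.142)))
```

```text
[ 0.59039253 -0.20656404  0.19928039] 155.44761560901875 [0.00275756 0.00222673 0.05727757]
```

To row units: 0.02 m / 0.8 = 0.025, 0.01 m / 0.8 = 0.0125.

Request:
{"op": "advance", "data": {"increments": [[0,0,0,0.0125,0,0,0],[0,0,0,0.025,0,0,0],[0,0,0,0.025,0,0,0],[0,0,0,0.025,0,0,0]]}}

```text
clock: 6.2
tool_pos: [0.5888, -0.2065, 0.1783]
eef_rot: [0.213, 0.977, 0.0, -0.001]
contact_force: [-0.2, 1.3, -2.2]
opening: 0.175
finger_force: 50.0
```

Run:
```python
from plant import r, eyes, job, sensors
from h import *
s=sensors.get_state();print(s['tool_pos'],np.degrees(np.arctan2(*R.from_quat(s['eef_rot']).as_matrix()[1::-1,0])),shift(s,(.5889,-.2034,.142)))
```

```text
[ 0.58880135 -0.20649111  0.17826723] 155.43052655348004 [0.00114367 0.00285515 0.03626868]
```

To row units: 0.036 m / 0.8 = 0.045, 0.003 m / 0.8 = 0.0038.

Request:
{"op": "advance", "data": {"increments": [[0,0.0013,0.0038,0,0,0,0],[0,0.0013,0.0038,0,0,0,0],[0,0.0013,0.0038,0.0125,0,0,0],[0,0.0013,0.0038,0.025,0,0,0],[0,0.0013,0.0038,0.0375,0,0,0],[0,0.0013,0.0038,0.045,0,0,0],[0,0.0013,0.0038,0.045,0,0,0]]}}

```text
clock: 6.9
tool_pos: [0.5885, -0.2032, 0.1416]
eef_rot: [0.213, 0.977, 0.0, -0.001]
contact_force: [-0.2, 0.3, -2.4]
opening: 0.178
finger_force: 50.0
```

Run:
```python
from plant import r, eyes, job, sensors
from h import *
s=sensors.get_state();print(s['tool_pos'],s['contact_force'],s['moment'],np.degrees(np.arctan2(*R.from_quat(s['eef_rot']).as_matrix()[1::-1,0])),shift(s,(.5889,-.2034,.122)))
a=eyes.snapshot('wrist');b=eyes.snapshot('side');cv2.imwrite('pics/w3.png',np.hstack([a[:300,200:440],cv2.resize(b[190:310,300:420],(300,300))])[:,:,::-1])
```

```text
[ 0.58848516 -0.20319008  0.14156711] [-0.24674545  0.27170402 -2.38534341] [-0.01417532  0.00536877  0.02946481] 155.43487752508383 [-5.18331683e-04 -1.07952570e-05  1.95657657e-02]
```

View pics/w3.png

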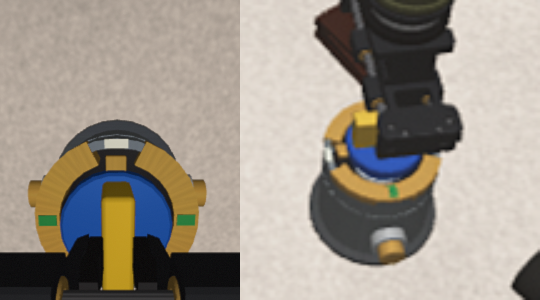

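The crops show the lug centred in the white-marked slot (about (117,160)), with the disc inside the mouth and no contact force. Now I'll press down.

To row units: 0.0195 m / 0.8 = 0.0244, 0.016 m / 0.8 = 0.02.

Request:
{"op": "advance", "data": {"increments": [[0,0,0,0.005,0,0,0],[0,0,0,0.01,0,0,0],[0,0,0,0.015,0,0,0],[0,0,0,0.02,0,0,0],[0,0,0,0.0244,0,0,0],[0,0,0,0.0244,0,0,0],[0,0,0,0.0244,0,0,0]], "squeeze": 60}}

```text
clock: 7.7
tool_pos: [0.5899, -0.2046, 0.1251]
eef_rot: [0.213, 0.977, -0.001, 0.001]
contact_force: [-2.9, -1.5, 9.5]
opening: 0.172
finger_force: 60.0
```

To row units: 0.0045 m / 0.8 = 0.0056, 0.002 m / 0.8 = 0.0025.

Request:
{"op": "advance", "data": {"increments": [[0,0.0006,0.0004,0.0025,0,0,0],[0,0.0013,0.0006,0.0056,0,0,0],[0,0.0013,0.0006,0.0056,0,0,0],[0,0.0013,0.0006,0.0056,0,0,0]], "squeeze": 60}}

```text
clock: 8.1
tool_pos: [0.5898, -0.2045, 0.1213]
eef_rot: [0.213, 0.977, -0.001, 0.002]
contact_force: [-3.3, -2.1, 12.3]
opening: 0.171
finger_force: 60.0
```

```bash
python3 -c "
from plant import r, eyes, job, sensors
s=sensors.get_state();print(s['tool_pos'],s['contact_force'],s['moment'],s['qd'].__abs__().max(),s['q'][6])"
```

```text
[ 0.58977516 -0.2045461   0.12128822] [-3.28278772 -2.10691848 12.29145356] [-0.40792494  0.61082789  0.01518605] 0.0017443405743932249 1.1760905841351899
```

To row units: -0.001 m / 0.8 = -0.0013, -0.0005 m / 0.8 = -0.0006, 0.8 rad / 3.1416 = 0.2546.

Request:
{"op": "advance", "data": {"increments": [[0,-0.0013,-0.0006,0,0,0,0.0255],[0,-0.0013,-0.0006,0,0,0,0.0509],[0,-0.0013,-0.0006,0,0,0,0.0764],[0,-0.0013,-0.0006,0,0,0,0.1019],[0,-0.0013,-0.0006,0,0,0,0.1273],[0,-0.0013,-0.0006,0,0,0,0.1528],[0,-0.0013,-0.0006,0,0,0,0.1783],[0,-0.0013,-0.0006,0,0,0,0.2037],[0,-0.0013,-0.0006,0,0,0,0.2292],[0,-0.0013,-0.0006,0,0,0,0.2546]], "squeeze": 60}}

```text
clock: 9.1
tool_pos: [0.5918, -0.2031, 0.1215]
eef_rot: [0.577, 0.816, 0.001, 0.002]
contact_force: [-1.0, 0.8, 11.7]
opening: 0.174
finger_force: 60.1
```

```bash
python3 -c "
from plant import r, eyes, job, sensors
from h import *
s=sensors.get_state();print(s['tool_pos'],s['contact_force'],s['moment'],s['q'][6],np.degrees(np.arctan2(*R.from_quat(s['eef_rot']).as_matrix()[1::-1,0])))"
```

```text
[ 0.59175193 -0.20314109  0.12146175] [-0.96813614  0.80429185 11.74854276] [0.23572512 0.2058934  0.13906134] 0.5940254404168982 109.45837689310581
```

To row units: -0.002 m / 0.8 = -0.0025, -0.001 m / 0.8 = -0.0013, 0.765 rad / 3.1416 = 0.2435.

Request:
{"op": "advance", "data": {"increments": [[0,0.0004,-0.0013,0,0,0,0.0255],[0,0.0006,-0.0025,0,0,0,0.0509],[0,0.0006,-0.0025,0,0,0,0.0764],[0,0.0006,-0.0025,0,0,0,0.1019],[0,0.0006,-0.0025,0,0,0,0.1273],[0,0.0006,-0.0025,0,0,0,0.1528],[0,0.0006,-0.0025,0,0,0,0.1783],[0,0.0006,-0.0025,0,0,0,0.2037],[0,0.0006,-0.0025,0,0,0,0.2292],[0,0.0006,-0.0025,0,0,0,0.2435]], "squeeze": 60}}

```text
clock: 10.1
tool_pos: [0.5908, -0.2045, 0.1218]
eef_rot: [0.84, 0.542, 0.003, 0.003]
contact_force: [0.0, -1.0, 11.2]
opening: 0.174
finger_force: 60.1
```

Request:
{"op": "advance", "data": {"increments": [[0,0,0,0,0,0,0],[0,0,0,0,0,0,0],[0,0,0,0,0,0,0]]}}

```text
clock: 10.4
tool_pos: [0.5908, -0.2046, 0.1218]
eef_rot: [0.84, 0.543, 0.003, 0.003]
contact_force: [-0.4, 0.2, 11.8]
opening: 0.174
finger_force: 60.0
```

Run:
```python
from plant import r, eyes, job, sensors
from h import *
s=sensors.get_state();print(s['tool_pos'],s['contact_force'],s['moment'],s['q'][6],np.degrees(np.arctan2(*R.from_quat(s['eef_rot']).as_matrix()[1::-1,0])))
a=eyes.snapshot('wrist');b=eyes.snapshot('side');cv2.imwrite('pics/w4.png',np.hstack([a[:300,200:440],cv2.resize(b[190:310,300:420],(300,300))])[:,:,::-1])
```

```text
[ 0.59079412 -0.20459864  0.12181943] [-0.37511406  0.24513283 11.80832406] [-0.13508494 -0.04006958  0.05247359] 0.05297436109534095 65.79746038654723
```

View pics/w4.png

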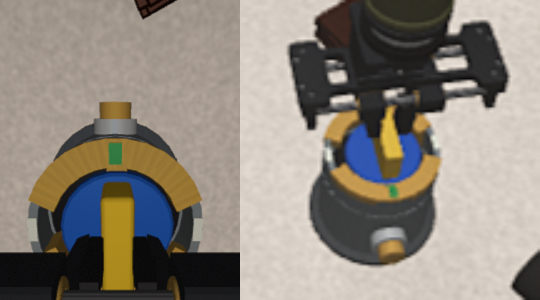

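The crops show the bar pointing at the green mark (116,153) on the collar, with the lug under the ledge. I'll let it rise.

To row units: -0.01 m / 0.8 = -0.0125, -0.008 m / 0.8 = -0.01.

Request:
{"op": "advance", "data": {"increments": [[0,0,0,-0.0025,0,0,0],[0,0,0,-0.005,0,0,0],[0,0,0,-0.0075,0,0,0],[0,0,0,-0.01,0,0,0],[0,0,0,-0.0125,0,0,0],[0,0,0,-0.0125,0,0,0],[0,0,0,-0.0125,0,0,0]]}}

```text
clock: 11.2
tool_pos: [0.5906, -0.2045, 0.1309]
eef_rot: [0.84, 0.543, 0.002, 0.003]
contact_force: [2.0, -1.9, 5.1]
opening: 0.179
finger_force: 60.0
```

```bash
python3 -c "
from plant import r, eyes, job, sensors
from h import *
s=sensors.get_state();print(s['tool_pos'],s['contact_force'],s['moment'],np.degrees(np.arctan2(*R.from_quat(s['eef_rot']).as_matrix()[1::-1,0])))"
```

```text
[ 0.59059346 -0.20450064  0.13085244] [ 1.96714937 -1.92209129  5.05553533] [-0.29763472 -0.44216997  0.07705562] 65.79991444424077
```

To row units: -0.0025 m / 0.8 = -0.0031, -0.001 m / 0.8 = -0.0013.

Request:
{"op": "advance", "data": {"increments": [[0,0,0,-0.0013,0,0,0],[0,0,0,-0.0031,0,0,0],[0,0,0,-0.0031,0,0,0],[0,0,0,-0.0031,0,0,0]]}}

```text
clock: 11.6
tool_pos: [0.5902, -0.2043, 0.1315]
eef_rot: [0.84, 0.543, 0.002, 0.002]
contact_force: [6.8, -2.5, -5.0]
opening: 0.175
finger_force: 60.0
```

To row units: 0.001 m / 0.8 = 0.0013.

Request:
{"op": "advance", "data": {"increments": [[0,0,0,0.0013,0,0,0],[0,0,0,0.0013,0,0,0],[0.6,0,0,0.0013,0,0,0],[0.6,0,0,0.0013,0,0,0],[0.6,0,0,0.0013,0,0,0],[0.6,0,0,0.0013,0,0,0],[0.6,0,0,0.0013,0,0,0],[0.6,0,0,0.0013,0,0,0]]}}

```text
clock: 12.4
tool_pos: [0.587, -0.2035, 0.1304]
eef_rot: [0.84, 0.543, -0.0, -0.0]
contact_force: [0.6, -0.5, 1.4]
opening: 0.599
finger_force: 0.0
```

Request:
{"op": "advance", "data": {"increments": [[0.6,0,0,-0.025,0,0,0],[0.6,0,0,-0.0625,0,0,0],[0.6,0,0,-0.1125,0,0,0],[0.6,-0.05,0,-0.1625,0,0,0],[0.6,-0.1,0,-0.175,0,0,0],[0.6,-0.1125,0,-0.175,0,0,0],[0.6,-0.1125,0,-0.175,0,0,0]]}}

```text
clock: 13.1
tool_pos: [0.5489, -0.2883, 0.271]
eef_rot: [0.841, 0.541, -0.0, 0.0]
contact_force: [0.3, -0.8, -0.6]
opening: 0.601
finger_force: 0.0
```

Run:
```python
from plant import r, eyes, job, sensors
from cap import *
import pickle
p=eyes.camera_params('wrist');s=sensors.get_state();a=eyes.snapshot('wrist');b=eyes.snapshot('side')
cv2.imwrite('pics/w5.png',np.hstack([a[:300,150:490],cv2.resize(b[190:310,300:420],(300,300))])[:,:,::-1])
pickle.dump((s,p,a,b),open('w5.pkl','wb'));print(s['tool_pos'],blobs(mask(a,(18,150,110),(32,255,255)),150)[:6],blobs(mask(a,(40,80,30),(85,255,255)),10)[:3])
```

```text
[ 0.5489172  -0.28830448  0.2710209 ] [(2179, [319.0, 51.7], [267, 24, 105, 56]), (1694, [319.5, 129.1], [270, 106, 100, 43]), (1409, [320.1, 89.0], [311, 52, 19, 76])] [(120, [319.4, 39.9], [315, 33, 9, 15]), (83, [319.0, 140.6], [316, 135, 7, 12])]
```

View pics/w5.png

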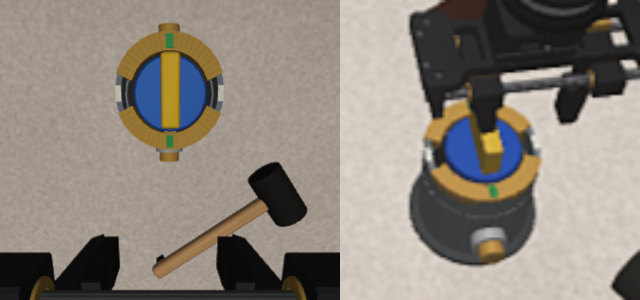

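The wrist crop shows the bar at (170,90) in line with both green marks, (169,40) and (169,141), with the lugs hidden under the collar. A quick check of height and angle comes before handing in.

Run:
```python
from cap import *
import pickle
from plant import r, eyes, job, sensors
s,p,a,b=pickle.load(open('w5.pkl','rb'))
print(bar(p,a,z=.165,near=(320,89)))
g=onz(p,[(319.4,39.9),(319,140.6)],.12);d=g[0]-g[1];print('marks',g.mean(0),np.degrees(np.arctan2(d[1],d[0])))
T=eyes.camera_params('top');S=eyes.camera_params('side');t=eyes.snapshot('side')
m=mask(b,(105,120,40),(130,255,255));k=max(cv2.findContours(m,1,2)[0],key=len);e=cv2.fitEllipse(cv2.convexHull(k))[0]
m=mask(a,(105,120,40),(130,255,255));k=np.vstack(cv2.findContours(m,1,2)[0]);f=cv2.fitEllipse(cv2.convexHull(k))[0]
print('disc',tri([(S,e),(p,f)]),f,onz(p,[f],.125))
```

```text
(array([320.13413769,  89.0489709 ]), (0.588367431640625, -0.20456752014160157), [16.403715133666992, 63.691429138183594], 66.11043548583984)
marks [ 0.5886026  -0.20315841  0.12      ] 65.33378465929779
disc (array([ 0.58892413, -0.20281687,  0.11629593]), [0.4, 0.4]) (319.6872253417969, 92.46869659423828) [[ 0.58892805 -0.20360443  0.125     ]]
```

```bash
python3 -c "
from plant import r, eyes, job, sensors
print(job.finish_job())"
```

```text
the job is handed in; nothing more can be done
None
```

The cap is back on the filter and locked: its bar lies within 1° of the green marks, and it rose until the lugs met the notch roofs. The final camera height check was inconclusive, so the seating rests on that contact force. The gripper is clear, the tiles, jar and mallet were never touched, and the job was handed in at about 13 s.

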